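Hold a lamp cartridge seated in the bayonet tester

ROBOT

A 6-joint arm with a two-finger parallel gripper is mounted at the origin on a cart in front of the work surface, level with it; the furniture and walls round the work are solid. World frame = base frame: x ahead of the robot, y to its left, z up, the work surface at z = 0. Lengths are in m, angles in rad, forces in N, time in s.
With the tool pointing down it reaches from about 0.3 to 0.775 m from the base axis. Payload 14.6 kg.
Tool frame: the origin (TCP) lies at the very end of the fingers, on their centre line; the grasp point (between the pads) lies 19 mm behind it; z points along the fingers, y is the line along which they close (so a half turn about z gives the same grasp; the last joint's range is limited). The gripper opens to 94 mm and grips with 3 to 60 N. Pads are 16 mm wide; open, the fingers measure 119 mm over their backs; the gripper's body (75 mm by 177 mm) begins 78 mm behind the grasp point.
Start: joints at [1.122, 0.3, 1.521, -0, 1.321, -0.067], TCP at [0.205, 0.51, 0.205] pointing down, gripper open.
Joint ranges: [-3.03, 3.03], [-0.79, 2.21], [0.23, 2.52], [-1.04, 4.18], [0, 3.07], [-2.55, 2.55]. Speed limits (rad/s): [2.22, 2.22, 2.57, 3.14, 3.14, 3.14].

INTERFACE

Orientations are given as [roll, pitch, yaw] about the fixed x, y, z axes, in that order (R = Rz(yaw) Ry(pitch) Rx(roll)).
In Python, from station import ctrl gives the robot as it stands.
- The arm moves only by the tool move_arm, never from a script. Its argument "increments" is a list of rows, each a list of 7 numbers: the opening, from 0 (shut) to 1 (fully open), then the shift along the tool's x, y, z in units of 50 mm (1.0 is 50 mm), then the turn, a rotation vector about the tool's x, y, z in rad. In form: [[claw, tx, ty, tz, rx, ry, rz], ...]. A call has 1 to 20 rows; each row shifts and turns the commanded pose from where the row before left it, along the tool's axes as they then stand; what a row does not reach is not made up. A row lasts 1/10 s, in which the tool goes at most 50 mm and 8.59 degrees, less where a joint would pass 70% of its speed; a pose out of reach is approached as far as the arm can. A call is refused whole if a number of a shift passes 1 or a number of a turn 0.15, either way. A call with a gripper value outside its range is refused whole. The fingers move at their own pace and stop on an object; "force" is the grip in N (left out, the last holds). Time passes only in rows, so rows that do not move let the fingers close. It gives the time, the measured TCP pose, the force, the opening and the grip force at its end, in the units of the state.
- ctrl.get_obs(): the state, without advancing time (a new reading comes with each control period).
- ctrl.camera(name): name is "scene" or "top" or "wrist"; returns a dict with "color" (384x512x3 uint8, blue, green, red), "K" (3x3 intrinsics, pixels), "pose" (4x4, takes a point from camera to world coordinates); the wrist camera has in their place "tool_from_camera" (4x4, takes a point from camera to tool coordinates, whose origin is the TCP and whose axes are the flange's). Camera axes: x right, y down, z forward; pixel columns grow to the right and rows downward; lengths in m; the calibration is good to about 2 mm. A picture is of the moment at which its call begins: read the wrist's pose just before it. There is no depth.
- ctrl.hand_in(): hands the job in; it is judged then, once.
Trained networks look in a picture, given as the dict that the camera call returned (one of the last four; its "shot" number tells which), for a name from the list of things; names that differ only in an ending like _2 or _b are one class to them, and where a whole thing is asked for, a point or a joint stands for the part that bears it (a point fixed in the world has none). Each returns a list of dicts, best first, with "conf" (0 to 1); they miss things now and then, are a little off and sometimes report something else, mostly with a low value. They report only what shows in the picture. A call takes as long as a camera call.
- ctrl.cut_out(name, picture): "mask" (384x512 bool, what is visible of it) and "centre" ([row, column] in pixels, amid what is visible of it).
The state is a dict: "time_s": time; "qpos": joint angles; "joint_vel": joint speeds; "tau": joint torques, N m; "ee_pos": TCP position; "eef_rot": TCP orientation; "force": force on the tool from outside, world axes, zero at the start; "moment": the same for the moment, N m; "grip_width": finger opening in m; "grip_force": force on a finger pad.
Only numpy, scipy, OpenCV 4.12 (cv2) and the standard library are available. Lean on these libraries where they do the work, as an engineer would, in place of code of your own. Each camera call takes 0.05 s, during which the arm holds its last target. There are 200 camera calls.

TASK

Take the lamp cartridge (oblong head with a lens on top) out of its storage block and plug its oblong foot into the matching slot of the bayonet lamp tester. Push it in against the spring until its collar is down on the tester's plate, then twist it a quarter turn clockwise seen from above, as far as it goes, and finish while still gripping it there, pushed in and turned: the tester's spring turns it back if you let go. Leave the blanking cap in the other seat, and the sample bottles and the beaker, where they are.

Things in the scene. Friction and masses are not known exactly. Their poses are not given: they have to be found in the camera images.
- lamp_grip (a point): Grip centre of the loose lamp cartridge (0.1 to 0.2 kg), z up. Black upright head to grip: 26 mm along x, 40 along y, from 21 mm below this point to 19 above; lens ends 26 mm above. Below it a round steel collar, 50 mm wide, 6 thick, underside 27 mm below this point (fingertips stay above it). Half-turn symmetric. Starts upright in a seat of the storage block, collar on its top; lift straight out.
- lamp_foot (a point): Centre of the underside of the cartridge's foot, 52 mm below the grip centre, same axes. Brass foot: 12 mm along x, 24 mm along y, 16 mm tall, its lowest 4 mm narrowed to 9 x 21 mm. Above it a round neck, 11 mm wide, 9 mm long, up to the collar's underside (25 mm above this point). Hidden in the seat at the start.
- slot (a point): Centre of the slot's mouth on the top face of the tester, a fixed grey box 110 x 110 mm, 55 high, with a 6 mm aluminium top plate. Slot: 14.4 mm along x, 26.4 mm along y, z up; takes the foot either way round. Under it a sprung socket with a matching pocket (14 x 26 mm): the foot enters freely until the collar is 8 mm above the plate, then must be pushed down 8 mm until the collar lies on it.
- socket_push (a joint): How far the tester's socket is pushed down, m: 0 at rest, 0.008 when the collar lies on the plate. Spring: 3 N at first, 8 N at the end. Only beyond about 0.005 does the foot clear the plate's underside and can turn.
- socket_turn (a joint): How far the tester's socket is turned clockwise seen from above (from the slot's +y towards its +x), rad: 0 at rest (pocket in line with the slot), 1.48 at the stop. Turns with the foot in its pocket, with up to about 0.15 rad of play, against a torsion spring (0.02 to 0.11 N m) that turns it back if let go.
- stand: Fixed storage block, grey plastic, 76 mm along x, 176 mm along y, 34 mm high; origin at the centre of its underside. Two round seats (30 mm holes, 29 mm deep) at y = -46 and +46 mm: one holds the lamp cartridge, the other the blanking cap.
- cap_mid (a point): Middle of the knob of the blanking cap in the other seat: a round black knob 30 mm in diameter on a 44 mm flange, its top 12 mm above this point. A bystander, loose.
- sample_0_mid (a point): Half-way up a small white screw-cap sample bottle, 41 mm in diameter, 74 mm tall, standing on the worktop. A bystander, loose.
- sample_1_mid (a point): Half-way up a second such sample bottle. A bystander, loose.
- beaker_50_mid (a point): Half-way up a small glass beaker, 50 mm in diameter, 60 mm tall, standing on the worktop. A bystander, loose.
- nozzle (a point): Foremost point of the big fixed dark instrument at the back of the bench, an obstacle: a block with a nozzle, 40 mm wide, that juts out over the bench from the instrument's front (80 mm farther from the robot), from 0.15 to 0.29 m above the worktop, about in the middle between the two sides. Swing the arm across on the robot's side of it.

How it is judged:
On the way, in this order (a step that is already met when the one before it is completed fails the run):
1. the lamp cartridge is lifted clear of its seat (height (world z) of lamp_grip above 0.095 m), for 0.1 s.
2. the cartridge is plugged into the slot and pushed in against the spring, not yet twisted (horizontal distance between lamp_grip and slot below 0.006 m and z of lamp_grip in the frame of slot below 0.032 m and value of joint socket_push above 0.003 m and value of joint socket_turn below 0.5 rad), for 0.05 s.
At the end, for the whole second after the job is handed in: The fingers still grip the lamp, upright (7 deg) and at rest in the tester's slot, within 6 mm of its centre, collar within 2.5 mm of the plate, socket pushed in over 6 mm and turned over 1.2 rad, lamp over 1.15 rad off the slot's line; the cap still in its seat (20 mm) (value of joint socket_turn above 1.2 rad and value of joint socket_push above 0.006 m and horizontal distance between lamp_grip and slot below 0.006 m and z of lamp_grip in the frame of slot below 0.0295 m and angle between lamp_grip's own z axis and vertical below 0.12 rad and angle between the y axis of lamp_grip and the y axis of slot, either way round above 1.15 rad and contact force between the fingers and lamp above 1 N and linear speed of lamp below 0.02 m/s and distance of cap_mid from where it was at the start of the episode below 0.02 m); the arm keeps its last pose, push and grip.
It fails at once if the blanking cap is pulled out or pushed away (distance of cap_mid from where it was at the start of the episode above 0.02 m).
It fails at once if a sample bottle or the beaker is knocked over or pushed away (distance of any of sample_0_mid, sample_1_mid, beaker_50_mid from where it was at the start of the episode above 0.03 m).
It also fails if it takes over 43 s, if anything falls off the work surface, if the arm or the gripper's body presses on something with over 40 N, if the wrist force passes 120 N, or if a joint passes its speed limit or range.

## Working session

There is one attempt and no reset: what is moved stays moved. The work goes in short steps, Python scripts to look and compute and a tool call to move; the robot and the scene stay as the last step left them, time stands still between calls to the robot, and variables do not carry over. Pictures are saved under pics/ and viewed, at most 10 in all, crops included, and the job is handed in when it is done.

Besides the shell and the picture viewer there is one more tool, called after "Emit:" by a JSON object that holds its "api" and its "payload", one argument or row to a line. move_arm: Moves the arm, as the interface text tells. Its arguments: {"type":"object","properties":{"increments":{"type":"array","items":{"type":"array","items":{"type":"number"}}},"force":{"type":"number"}},"required":["increments"]}

```bash
mkdir -p pics; ls
python3 - <<'E'
from station import ctrl
import cv2, numpy as np
o=ctrl.get_obs(); print({k:np.round(v,3).tolist() for k,v in o.items()})
ims=[]
for n in ["scene","top"]:
    p=ctrl.camera(n); ims.append(p["color"]); print(n,p["K"].round(1).tolist(),p["pose"].round(4).tolist())
    for t in ["lamp_grip","slot","stand","cap_mid","sample_0_mid","beaker_50_mid"]:
        try: print(t,[(round(d["conf"],2),np.round(d["centre"],1).tolist(),int(d["mask"].sum())) for d in ctrl.cut_out(t,p)[:3]])
        except Exception as e: print(t,e)
    cv2.imwrite(f"pics/{n}0.png",cv2.resize(p["color"],None,fx=1.5,fy=1.5))
E
```

```text
pics
{'time_s': 0.0, 'qpos': [1.122, 0.3, 1.522, 0.0, 1.321, -0.067], 'joint_vel': [0.0, 0.0, -0.001, 0.002, 0.001, 0.001], 'tau': [0.001, -53.18, -35.274, 0.071, 0.024, -0.0], 'ee_pos': [0.205, 0.51, 0.205], 'eef_rot': [-3.14, -0.0, 2.76], 'force': [-0.176, -0.213, 0.092], 'moment': [0.068, -0.014, -0.025], 'grip_force': 0.0, 'grip_width': 0.094}
scene [[488.0, 0.0, 259.4], [0.0, 488.0, 186.2], [0.0, 0.0, 1.0]] [[-0.8814, 0.4153, -0.2251, 0.7744], [0.4722, 0.7634, -0.4407, 0.4734], [-0.0112, -0.4947, -0.869, 1.0388], [0.0, 0.0, 0.0, 1.0]]
lamp_grip [(0.94, [261.3, 325.6], 494)]
slot [(0.57, [159.8, 267.6], 2385)]
stand [(0.96, [255.6, 312.0], 2255)]
cap_mid [(0.66, [236.0, 295.7], 289)]
sample_0_mid [(0.85, [213.4, 209.3], 433)]
beaker_50_mid [(0.57, [260.6, 232.9], 537)]
top [[427.1, 0.0, 248.6], [0.0, 427.1, 187.3], [0.0, 0.0, 1.0]] [[0.0277, -0.9959, 0.0859, 0.4743], [-0.9996, -0.0269, 0.0109, 0.0287], [-0.0086, -0.0862, -0.9962, 1.1086], [0.0, 0.0, 0.0, 1.0]]
lamp_grip [(0.86, [221.1, 181.3], 340)]
slot [(0.74, [231.0, 301.1], 2139)]
stand [(0.71, [218.3, 199.0], 1661)]
cap_mid [(0.74, [221.5, 179.2], 330), (0.46, [212.2, 214.4], 240)]
sample_0_mid [(0.6, [153.2, 276.0], 148)]
beaker_50_mid [(0.77, [153.1, 226.7], 348), (0.26, [155.7, 279.6], 149)]
```

View pics/top0.png

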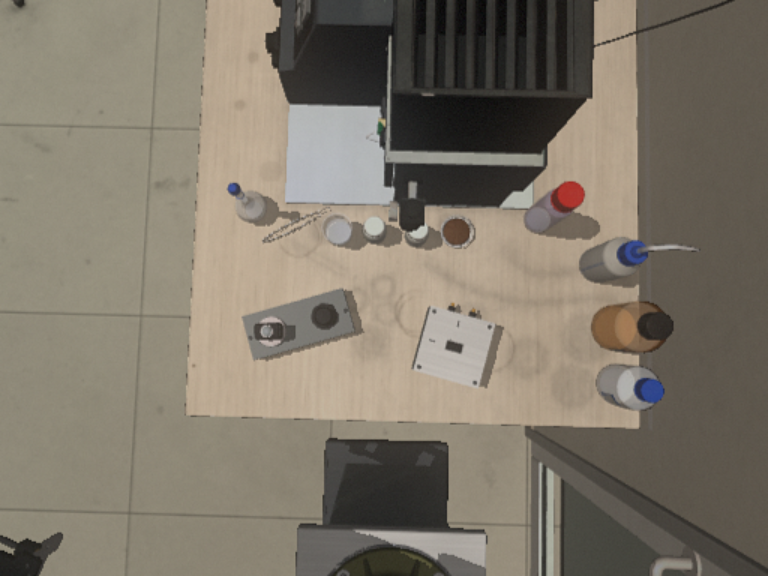

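View pics/scene0.png

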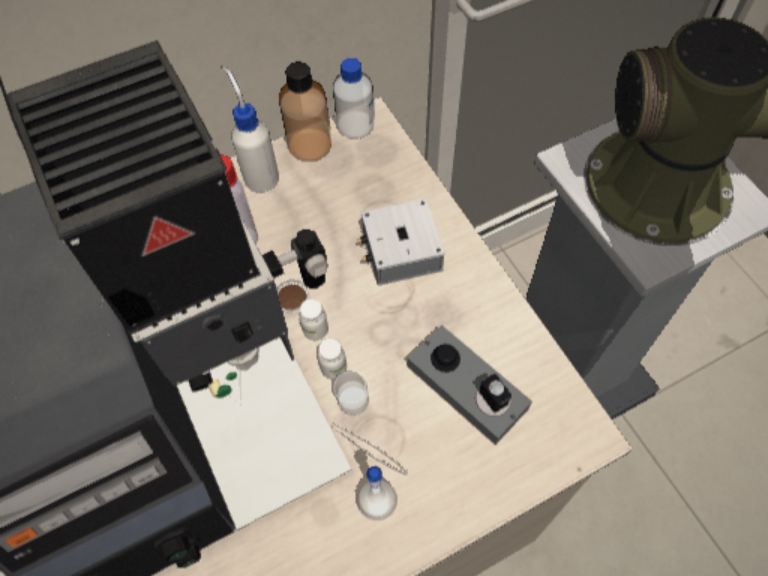

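The top view shows the storage block with the lamp at about (267,331) and the cap at (324,316), both in the enlarged picture. The tester's slot is at (454,347). The bottles, the beaker and the nozzle sit at row 200–240, behind the work area.

```bash
cat > h.py <<'E'
import numpy as np, cv2
from scipy.spatial.transform import Rotation as R
from station import ctrl
def onplane(K,T,rc,z):
    rc=np.atleast_2d(rc); d=np.c_[(rc[:,1]-K[0,2])/K[0,0],(rc[:,0]-K[1,2])/K[1,1],np.ones(len(rc))]@T[:3,:3].T
    return T[:3,3]+d*((z-T[2,3])/d[:,2])[:,None]
def wrist():
    o=ctrl.get_obs(); p=ctrl.camera("wrist")
    W=np.eye(4); W[:3,:3]=R.from_euler('xyz',o["eef_rot"]).as_matrix(); W[:3,3]=o["ee_pos"]
    return p,W@p["tool_from_camera"],o
def rect(mask,K,T,z):
    m=mask.astype(np.uint8); c=max(cv2.findContours(m,0,cv2.CHAIN_APPROX_NONE)[0],key=cv2.contourArea)[:,0,::-1]
    P=onplane(K,T,c.astype(float),z)[:,:2]
    (a,b),(w,h),ang=cv2.minAreaRect((P*1000).astype(np.float32))
    if w<h: w,h,ang=h,w,ang+90
    return round(a,1),round(b,1),round(w,1),round(h,1),round((ang+90)%180-90,1) # centre mm, long, short, long axis angle deg
E
python3 - <<'E'
from h import *
for n in ["scene","top"]:
    p=ctrl.camera(n); K,T=p["K"],p["pose"]; c=p["color"]
    st=ctrl.cut_out("stand",p); print(n,"stand",rect(st[0]["mask"],K,T,.034))
    for t,z in [("lamp_grip",.061),("cap_mid",.05),("sample_0_mid",.037),("sample_1_mid",.037),("beaker_50_mid",.03)]:
        for d in ctrl.cut_out(t,p)[:2]: print(t,round(d["conf"],2),onplane(K,T,d["centre"],z)[0].round(3))
    d=ctrl.cut_out("slot",p)[0]; print("tester",rect(d["mask"],K,T,.055))
    m=d["mask"].astype(np.uint8); er=cv2.erode(cv2.morphologyEx(m,cv2.MORPH_CLOSE,np.ones((9,9))),np.ones((11,11)))
    g=cv2.cvtColor(c,cv2.COLOR_BGR2GRAY); dk=((g<90)&(er>0))
    if dk.any(): print("slot",dk.sum(),rect(dk,K,T,.055))
    y,x=(230,220) if n=="scene" else (190,150)
    cv2.imwrite(f"pics/c_{n}.png",cv2.resize(c[y:y+90,x:x+150],None,fx=5,fy=5,interpolation=cv2.INTER_CUBIC))
p,T,o=wrist(); print(p["K"],p["tool_from_camera"].round(3).tolist())
E
```

```text
scene stand (496.2, 170.1, 180.7, 89.4, -72.5)
lamp_grip 0.63 [0.486 0.209 0.061]
cap_mid 0.5 [0.505 0.124 0.05 ]
sample_0_mid 0.94 [ 0.648 -0.03   0.037]
sample_1_mid 0.71 [0.652 0.046 0.037]
beaker_50_mid 0.9 [0.655 0.097 0.03 ]
tester (470.6, -79.2, 141.6, 126.5, 75.8)
slot 146 (480.5, -30.6, 84.8, 10.8, -14.1)
top stand (491.9, 164.7, 175.5, 77.0, -72.0)
lamp_grip 0.7 [0.479 0.2   0.061]
cap_mid 0.78 [0.502 0.118 0.05 ]
sample_0_mid 0.54 [ 0.651 -0.037  0.037]
sample_1_mid 0.71 [0.657 0.046 0.037]
beaker_50_mid 0.91 [0.655 0.106 0.03 ]
tester (465.9, -93.9, 122.4, 117.5, -13.4)
slot 56 (461.9, -94.4, 24.8, 12.8, 75.7)
[[284.84850956   0.         256.12504026]
 [  0.         284.84850956 190.88663241]
 [  0.           0.           1.        ]] [[-0.0, -0.96, -0.279, 0.081], [1.0, -0.0, -0.0, -0.002], [0.0, -0.279, 0.96, -0.179], [0.0, 0.0, 0.0, 1.0]]
```

View pics/c_top.png

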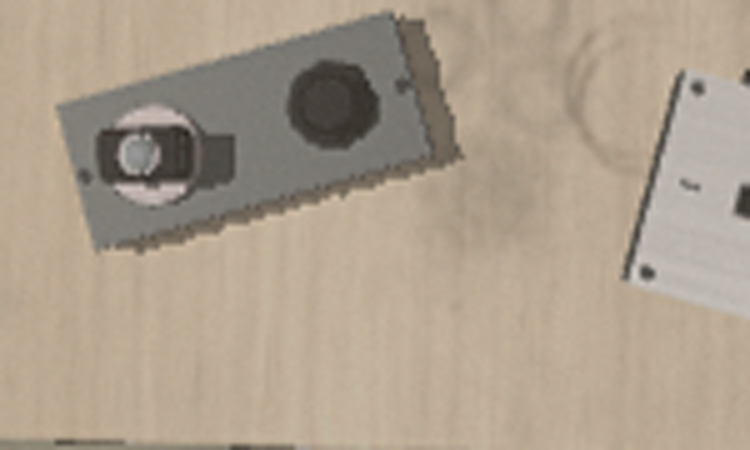

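Enlarged, the head's long side runs almost along world y and the lens is at about (138,155). The cap is at (333,103), and the slot's long axis lies along 75.7° in world. Next I move above the lamp with the tool's closing line along x, for a close look.

Emit:
{"api": "move_arm", "payload": {
  "increments": [
    [1,0,0,0,0,0,0.149],
    [1,0,0,0,0,0,0.149],
    [1,0,0,0,0,0,0.149],
    [1,0,0,0,0,0,0.149],
    [1,0,0,0,0,0,0.149],
    [1,0,0,0,0,0,0.149],
    [1,0,0,0,0,0,0.149],
    [1,0,0,0,0,0,0.149],
    [1,-0.61,0.55,0.09,0,0,0],
    [1,-0.61,0.55,0.09,0,0,0],
    [1,-0.61,0.55,0.09,0,0,0],
    [1,-0.61,0.55,0.09,0,0,0],
    [1,-0.61,0.55,0.09,0,0,0],
    [1,-0.61,0.55,0.09,0,0,0],
    [1,-0.61,0.55,0.09,0,0,0],
    [1,-0.61,0.55,0.09,0,0,0],
    [1,-0.61,0.55,0.09,0,0,0],
    [1,-0.61,0.55,0.09,0,0,0],
    [1,0,0,0,0,0,0],
    [1,0,0,0,0,0,0]
  ]
}}

```text
time_s: 3.55
ee_pos: [0.4791, 0.2042, 0.1602]
eef_rot: [-3.141, 0.0, 1.566]
force: [-0.7, -0.4, 0.4]
grip_width: 0.0942
grip_force: 0.0
```

Run:
```python
from h import *
p,T,o=wrist(); K=p["K"]; print(o["ee_pos"].round(4),np.round(o["eef_rot"],4),o["qpos"].round(3))
for t,z in [("lamp_grip",.061),("cap_mid",.05),("stand",.034)]:
    for d in ctrl.cut_out(t,p)[:2]: print(t,round(d["conf"],2),d["centre"],onplane(K,T,d["centre"],z)[0].round(4),rect(d["mask"],K,T,z))
cv2.imwrite("pics/w1.png",cv2.resize(p["color"],None,fx=1.5,fy=1.5)); np.savez("w1.npz",c=p["color"],K=K,T=T)
```

```text
[0.4791 0.2042 0.1602] [-3.141   0.      1.5662] [0.332 0.278 1.659 0.    1.206 0.337]
lamp_grip 0.71 [179.0, 252.6] [0.4752 0.2156 0.061 ] (480.0, 210.6, 55.4, 44.9, -64.1)
cap_mid 0.96 [251.9, 278.1] [0.5031 0.1281 0.05  ] (505.8, 128.2, 45.1, 41.4, -48.3)
stand 0.75 [213.2, 268.5] [0.4926 0.1687 0.034 ] (491.5, 166.6, 179.2, 77.1, -72.4)
```

View pics/w1.png

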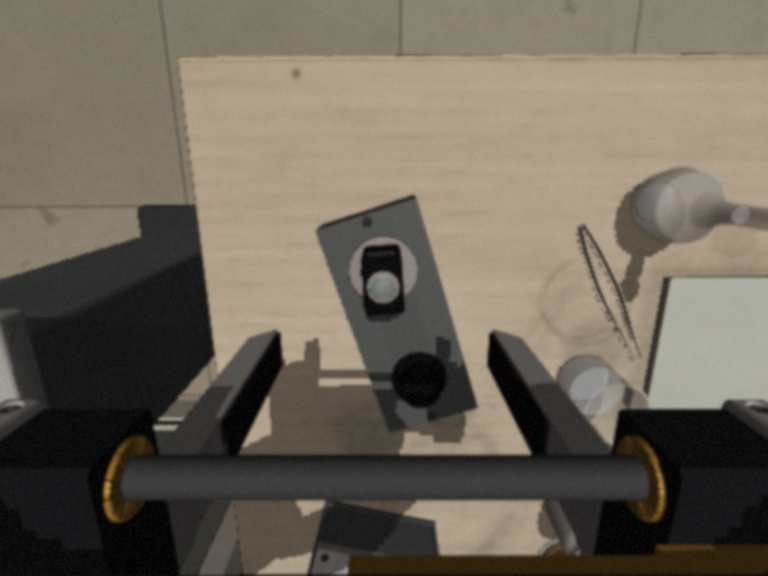

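The wrist view shows the lamp head at about (383,280) with its lens at (383,287), and the collar around (383,268). The cap is at (419,380). I'll measure the head and collar precisely.

Run:
```python
from h import *
f=np.load("w1.npz"); c,K,T=f["c"],f["K"],f["T"]
hsv=cv2.cvtColor(c,cv2.COLOR_BGR2HSV); g=cv2.cvtColor(c,cv2.COLOR_BGR2GRAY)
roi=np.zeros(g.shape,bool); roi[155:218,228:285]=True
print(g[160:216:4,232:282:3])
# collar: bright vs block
b=((g>95)&roi).astype(np.uint8); cs=[q for q in cv2.findContours(b,0,1)[0] if cv2.contourArea(q)>15]
pts=np.vstack(cs)[:,0]; h=cv2.convexHull(pts)[:,0]
P=onplane(K,T,h[:,::-1].astype(float),.040)[:,:2]*1000; print("collar",cv2.minEnclosingCircle(P.astype(np.float32)))
d=((g<45)&roi).astype(np.uint8)
d=cv2.morphologyEx(d,cv2.MORPH_CLOSE,np.ones((13,13)))
for z in (.08,.06): print("head@",z,rect(d,K,T,z))
```

```text
[[ 82  78  81  79  94 124 132 136 138 134 137 113  84  82  84  82  83]
 [ 78  82  82 127  75  50  36  37  26  18   4  49 130 106  83  81  81]
 [ 82  87 129  97  18  30  28  34  38  33  31  19 127 133 105  84  85]
 [ 81 117 129  43  18  16  13   9  13   8   9  12 110 135 135  92  84]
 [ 86 133 131  41  13  14  11  15  11  20  14  13  94 132 133 111  83]
 [ 92 126 128  28  19  13  22  52  54  35  15  12  91 133 133 124  84]
 [ 79 129 130  59  17  81 130 140 141 137 110  25  83 129 131 114  81]
 [ 82 123 131  95  51 122 118 131 133 129 120  95  61 135 134  92  85]
 [ 79  83 119  98  76 105 119 125 123 121 111  98  50 130 103  83  82]
 [ 80  79  79  87  27 110 105 112 108 108 110  64  30  86  77  85  83]
 [ 81  81  82  61   6  28  97 115 110 100  43  14  19  77  82  81  83]
 [ 81  82  82  65  14  18  14  14  14   6  18  15  15  77  76  80  81]
 [ 79  79  81  83  27  15   7  15   8  12  13  23  48  76  76  82  81]
 [ 85  77  80  79  64  39  40  42  39  37  62  72  78  79  78  79  79]]
collar ((469.2584533691406, 198.05792236328125), 38.64727020263672)
head@ 0.08 (477.0, 210.5, 48.8, 26.0, -85.8)
head@ 0.06 (476.9, 204.8, 52.5, 28.0, -85.8)
```

Run:
```python
from h import *
f=np.load("w1.npz"); c,K,T=f["c"],f["K"],f["T"]
g=cv2.GaussianBlur(cv2.cvtColor(c,cv2.COLOR_BGR2GRAY),(3,3),0); roi=np.zeros(g.shape,bool); roi[150:205,228:282]=True
b=((g>106)&roi).astype(np.uint8); n,l,s,_=cv2.connectedComponentsWithStats(b)
print(s[s[:,4]>20])
b=np.isin(l,[i for i in range(1,n) if s[i,4]>60]).astype(np.uint8)
h=cv2.convexHull(cv2.findNonZero(b))[:,0]; P=onplane(K,T,h[:,::-1].astype(float),.040)[:,:2]*1000
print("collar",[np.round(v,1) for v in cv2.minEnclosingCircle(P.astype(np.float32))], P.min(0),P.max(0))
print("lens",onplane(K,T,[[191.3,255.3]],.086))
```

```text
[[     0      0    512    384 195872]
 [   233    158     45     37    476]
 [   246    182     19     19    258]]
collar [array([477.7, 209.3]), np.float64(24.4)] [453.58620584 186.54796553] [501.36867933 233.33367455]
lens [[0.47798336 0.21004542 0.086     ]]
```

Emit:
{"api": "move_arm", "payload": {
  "increments": [
    [1,0.106,-0.026,0,0,0,-0.078],
    [1,0,0,0.35,0,0,0],
    [1,0,0,0.5,0,0,0],
    [1,0,0,0.5,0,0,0],
    [1,0,0,0.45,0,0,0],
    [1,0,0,0.3,0,0,0],
    [1,0,0,0.2,0,0,0],
    [0,0,0,0,0,0,0],
    [0,0,0,0,0,0,0],
    [0,0,0,0,0,0,0],
    [0,0,0,0,0,0,0],
    [0,0,0,0,0,0,0],
    [0,0,0,0,0,0,0],
    [0,0,0,0,0,0,0],
    [0,0,0,0,0,0,0]
  ],
  "force": 40
}}

```text
time_s: 5.25
ee_pos: [0.4777, 0.2099, 0.0455]
eef_rot: [3.142, 0.0, 1.646]
force: [0.6, 1.0, 1.1]
grip_width: 0.0334
grip_force: 0.0
```

Emit:
{"api": "move_arm", "payload": {
  "increments": [
    [0,0,0,0,0,0,0],
    [0,0,0,0,0,0,0],
    [0,0,0,0,0,0,0],
    [0,0,0,0,0,0,0]
  ],
  "force": 40
}}

```text
time_s: 5.65
ee_pos: [0.4777, 0.2099, 0.0454]
eef_rot: [3.142, 0.0, 1.646]
force: [0.8, 0.2, 0.9]
grip_width: 0.0258
grip_force: 40.0
```

Emit:
{"api": "move_arm", "payload": {
  "increments": [
    [0,0,0,-0.3,0,0,0],
    [0,0,0,-0.5,0,0,0],
    [0,0,0,-0.6,0,0,0],
    [0,0,0,-0.5,0,0,0.108],
    [0,0,0,-0.4,0,0,0.108],
    [0,0,0,0,0,0,0.108],
    [0,-0.4,0.08,0,0,0,0],
    [0,-0.705,0.147,0,0,0,0],
    [0,-0.705,0.147,0,0,0,0],
    [0,-0.705,0.147,0,0,0,0],
    [0,-0.705,0.147,0,0,0,0],
    [0,-0.705,0.147,0,0,0,0],
    [0,-0.705,0.147,0,0,0,0],
    [0,-0.705,0.147,0,0,0,0],
    [0,-0.705,0.147,0,0,0,0],
    [0,-0.705,0.147,0,0,0,0],
    [0,-0.3,0.07,0,0,0,0],
    [0,0,0,0,0,0,0],
    [0,0,0,0,0,0,0]
  ]
}}

```text
time_s: 7.55
ee_pos: [0.4622, -0.149, 0.1603]
eef_rot: [-3.141, -0.0, 1.322]
force: [1.3, 0.1, -2.0]
grip_width: 0.0254
grip_force: 40.0
```

Run:
```python
from h import *
p,T,o=wrist(); K=p["K"]; c=p["color"]; print(o["ee_pos"].round(4),np.round(o["eef_rot"],4),o["qpos"].round(3))
np.savez("w2.npz",c=c,K=K,T=T)
for t,z in [("slot",.055)]:
    for d in ctrl.cut_out(t,p)[:2]: print(t,round(d["conf"],2),d["centre"],onplane(K,T,d["centre"],z)[0].round(4),rect(d["mask"],K,T,z))
cv2.imwrite("pics/w2.png",cv2.resize(c,None,fx=1.5,fy=1.5))
t=ctrl.camera("top"); s=ctrl.camera("scene")
for q in (t,s):
  for d in ctrl.cut_out("lamp_grip",q)[:1]: print(d["conf"],onplane(q["K"],q["pose"],d["centre"],o["ee_pos"][2]+.016)[0].round(4))
```

```text
[ 0.4622 -0.149   0.1603] [-3.1411e+00 -3.0000e-04  1.3216e+00] [-0.387  0.202  1.754  0.     1.187 -0.138]
slot 0.81 [133.7, 242.1] [ 0.4627 -0.0916  0.055 ] (466.1, -95.8, 120.4, 108.7, -14.3)
0.88 [ 0.4713 -0.1361  0.1763]
```

View pics/w2.png

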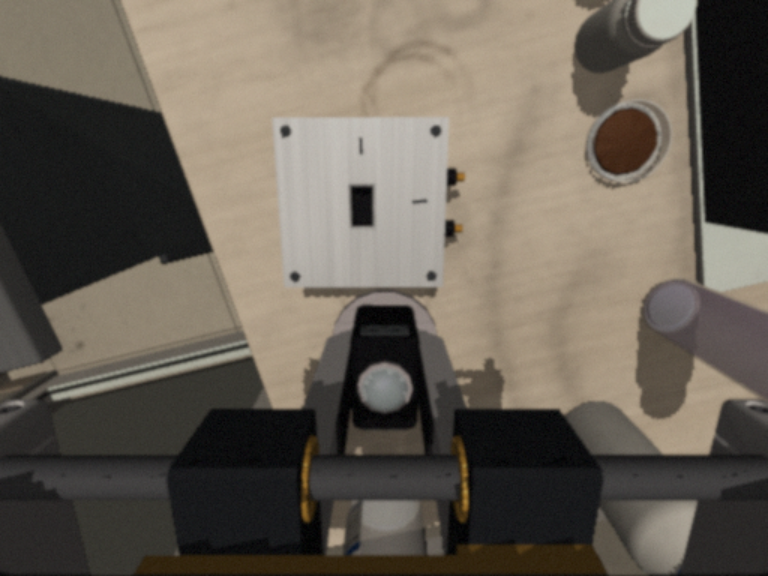

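The slot is clearly visible at about (362,206) in the enlarged picture. The held lamp is upright, with its lens at (385,388). Next I measure both.

Run:
```python
from h import *
f=np.load("w2.npz"); c,K,T=f["c"],f["K"],f["T"]; g=cv2.cvtColor(c,cv2.COLOR_BGR2GRAY)
roi=np.zeros(g.shape,bool); roi[118:158,226:256]=True
up=cv2.resize(np.where(roi,g,200).astype(np.uint8),None,fx=4,fy=4,interpolation=cv2.INTER_LINEAR)
k=K.copy(); k[:2]*=4; k[:2,2]+=1.5
print("slot",rect(up<95,k,T,.055))
pl=g>120; roi=np.zeros(g.shape,bool); roi[70:200,175:305]=True
hsv=cv2.cvtColor(c,cv2.COLOR_BGR2HSV); print("plate",rect(cv2.morphologyEx(((hsv[...,1]<28)&pl&roi).astype(np.uint8),2,np.ones((5,5))),K,T,.055))
W=T@np.linalg.inv(ctrl.camera("wrist")["tool_from_camera"]); inv=np.linalg.inv(W)
L=onplane(K,T,[[388/1.5,385/1.5]],.1603+.0156+.025)[0]; print("lens",L,"tool",inv[:3,:3]@L+inv[:3,3])
# head top face: edge columns (rows) and yaw, z=TCP+.0346
roi=np.zeros(g.shape,bool); roi[205:284,228:288]=True
r=g[225:290:6,225:292:2]; print(r)
for px in ([[310/1.5,385/1.5]],[[426/1.5,385/1.5]]):
    P=onplane(K,T,px,.1603+.0346)[0]; print("edge tool",(inv[:3,:3]@P+inv[:3,3]).round(4))
```

```text
slot (460.6, -94.4, 26.3, 14.7, 76.2)
plate (460.7, -95.0, 109.7, 109.5, 75.9)
lens [ 0.46302728 -0.14785192  0.2009    ] tool [ 0.00134462  0.00045442 -0.0406408 ]
[[ 85  85  86  85  65  14  10   9   9  10   9  11  17  12  14   9  12  14
   18  13  16  13   9   9  13  11  13  56  86  87  86  87  83  91]
 [ 86  85  86  80  45   8  13  21  18  15  22  13  18  12  10  10  11   8
   17  10  17  15  15  12  13  17   6  42  82  86  84  87  89  82]
 [ 87  84  86  71  17  11  12  17  13  19  10  13  12  19  11  17  15  14
   12  18  13  14  14  21  11  15   9  17  66  84  85  86  86  85]
 [ 89  86  82  42   6   6  17  15  15  12  25  65  92 112 125 135 133 119
  110  90  68  29  17  12  15  17  11  12  30  82  87  90  87  84]
 [ 87  84  63  18   4  12   9  28  92 130 132 129 121 120 124 124 126 135
  130 119 121 129 122  91  28  12  14   2  11  58  85  89  88  82]
 [ 55  53  21   2   9   7  26 111 130 134 132 123 128 141 141 142 139 133
  130 120 121 115 108 122 110  25   6   4   7  24  76  87  78  66]
 [ 54  43   4   7   6   8  20  85 123 126 117 124 127 126 131 133 131 127
  125 124 118 110 119 119 118  37   7   5   5   4  49  83  86  74]
 [ 48  16   2   5   3   4   2  15  69  94  99 109 117 120 122 117 116 114
  118 116 106  94  82 103  33  12   5  12   8   7  17  76  76  54]
 [ 35  10   8  10  27  12   8  13   2   1  10  40  54  66  79  82  81  75
   70  52  37  11  10   6  12   5  13  31   9   5   9  43  83  68]
 [ 14   3   1   7  48  20  11  10   7   1  15  12  15  13   6   2   4  13
   11  13   9  12   5   6   9  10  23  49  12   4   0  17  43  57]
 [ 16   8   3  24  66  65  50  37  23  28  29  25  29  27  24  24  20  23
   28  27  27  28  26  34  36  51  62  62  30   8   0  11  31  54]]
edge tool [ 0.0292  0.0005 -0.0346]
edge tool [-0.0186  0.0005 -0.0346]
```

Emit:
{"api": "move_arm", "payload": {
  "increments": [
    [0,0.35,-0.1,0,0,0,-0.006],
    [0,0.35,-0.1,0,0,0,0],
    [0,0.344,-0.101,0,0,0,0],
    [0,0,0,0.3,0,0,0],
    [0,0,0,0.4,0,0,0],
    [0,0,0,0.3,0,0,0],
    [0,0,0,0.28,0,0,0],
    [0,0,0,0,0,0,0],
    [0,0,0,0,0,0,0],
    [0,0,0,0,0,0,0]
  ]
}}

```text
time_s: 8.9
ee_pos: [0.4608, -0.0954, 0.0973]
eef_rot: [3.14, 0.0, 1.328]
force: [0.4, 0.3, -1.4]
grip_width: 0.026
grip_force: 40.0
```

Run:
```python
from h import *
o=ctrl.get_obs(); print(o["ee_pos"].round(4),np.round(o["eef_rot"],4),o["force"].round(1),o["moment"].round(2))
p=ctrl.camera("scene"); cv2.imwrite("pics/s3.png",cv2.resize(p["color"][100:220,200:340],None,fx=5,fy=5,interpolation=cv2.INTER_CUBIC))
```

```text
[ 0.4608 -0.0954  0.0973] [3.1404 0.     1.3279] [ 0.4  0.3 -1.4] [-0.04  0.04  0.01]
```

View pics/s3.png

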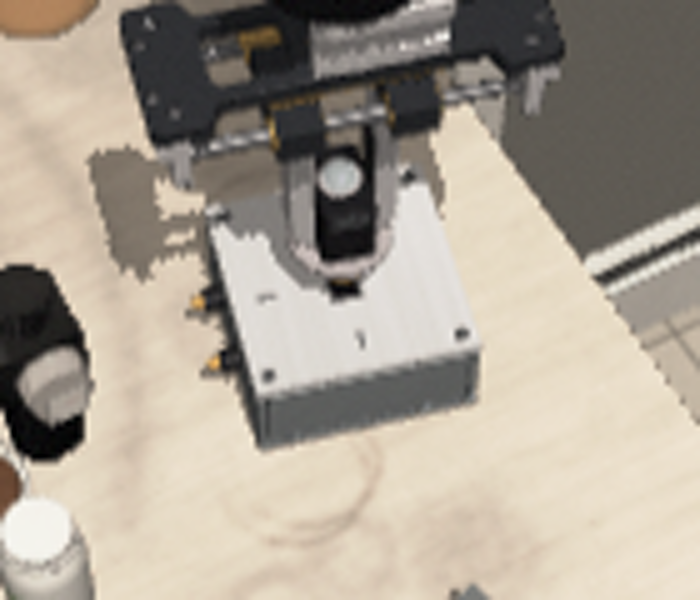

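The foot shows just above the slot at about (345,290) in the crop, in line with it. I'll descend gently and watch the force.

Emit:
{"api": "move_arm", "payload": {
  "increments": [
    [0,0.014,0,0.06,0,0,0],
    [0,0,0,0.06,0,0,0],
    [0,0,0,0.06,0,0,0],
    [0,0,0,0.06,0,0,0],
    [0,0,0,0.05,0,0,0],
    [0,0,0,0,0,0,0],
    [0,0,0,0,0,0,0]
  ]
}}

```text
time_s: 9.65
ee_pos: [0.4605, -0.0947, 0.0819]
eef_rot: [-3.142, -0.0, 1.328]
force: [-0.2, 0.7, -1.9]
grip_width: 0.0262
grip_force: 40.0
```

Emit:
{"api": "move_arm", "payload": {
  "increments": [
    [0,0,0,0.06,0,0,0],
    [0,0,0,0.06,0,0,0],
    [0,0,0,0.06,0,0,0],
    [0,0,0,0.04,0,0,0],
    [0,0,0,0,0,0,0],
    [0,0,0,0,0,0,0]
  ]
}}

```text
time_s: 10.25
ee_pos: [0.4606, -0.0947, 0.0711]
eef_rot: [3.142, 0.0, 1.328]
force: [-1.6, 0.9, 3.6]
grip_width: 0.0258
grip_force: 40.0
```

Emit:
{"api": "move_arm", "payload": {
  "increments": [
    [0,0,0,0.04,0,0,0],
    [0,0,0,0.03,0,0,0],
    [0,0,0,0.02,0,0,0],
    [0,0,0,0.01,0,0,0],
    [0,0,0,0,0,0,0],
    [0,0,0,0,0,0,0]
  ]
}}

```text
time_s: 10.85
ee_pos: [0.4606, -0.0947, 0.0664]
eef_rot: [3.141, 0.0, 1.328]
force: [-3.6, 1.0, 11.5]
grip_width: 0.0261
grip_force: 40.0
```

Emit:
{"api": "move_arm", "payload": {
  "increments": [
    [0,0,0,0,0,0,0.1],
    [0,0,0,0,0,0,0.1],
    [0,0,0,0,0,0,0.1],
    [0,0,0,0,0,0,0.1],
    [0,0,0,0,0,0,0.1],
    [0,0,0,0,0,0,0.1],
    [0,0,0,0,0,0,0.1],
    [0,0,0,0,0,0,0.1],
    [0,0,0,0,0,0,0]
  ]
}}

```text
time_s: 11.75
ee_pos: [0.4604, -0.0944, 0.0664]
eef_rot: [-3.141, 0.0, 0.524]
force: [-6.2, 4.0, 13.1]
grip_width: 0.026
grip_force: 40.0
```

Run:
```python
from h import *
o=ctrl.get_obs(); print(o["ee_pos"].round(4),np.round(o["eef_rot"],4),o["force"].round(1),o["moment"].round(2),o["qpos"].round(2))
```

```text
[ 0.4604 -0.0944  0.0664] [-3.1411  0.      0.5243] [-6.2  4.  13.1] [0.72 1.42 0.  ] [-0.28  0.3   1.88  0.    0.96  0.77]
```

Emit:
{"api": "move_arm", "payload": {
  "increments": [
    [0,0,0,0,0,0,0.1],
    [0,0,0,0,0,0,0.1],
    [0,0,0,0,0,0,0.1],
    [0,0,0,0,0,0,0.1],
    [0,0,0,0,0,0,0.1],
    [0,0,0,0,0,0,0.1],
    [0,0,0,0,0,0,0.08],
    [0,0,0,0,0,0,0],
    [0,0,0,0,0,0,0],
    [0,0,0,0,0,0,0]
  ]
}}

```text
time_s: 12.75
ee_pos: [0.4604, -0.0937, 0.0665]
eef_rot: [-3.14, 0.001, -0.152]
force: [-6.0, 8.5, 16.5]
grip_width: 0.0255
grip_force: 40.0
```

Run:
```python
from h import *
p,T,o=wrist(); print(o["ee_pos"].round(4),np.round(o["eef_rot"],4),o["force"].round(1),o["moment"].round(2),o["qpos"].round(2),o["grip_width"])
cv2.imwrite("pics/w4.png",p["color"])
```

```text
[ 0.4604 -0.0937  0.0665] [-3.140e+00  7.000e-04 -1.522e-01] [-6.   8.5 16.5] [2.09 1.44 0.06] [-0.28  0.3   1.88  0.    0.96  1.44] 0.025511311159454132
```

View pics/w4.png

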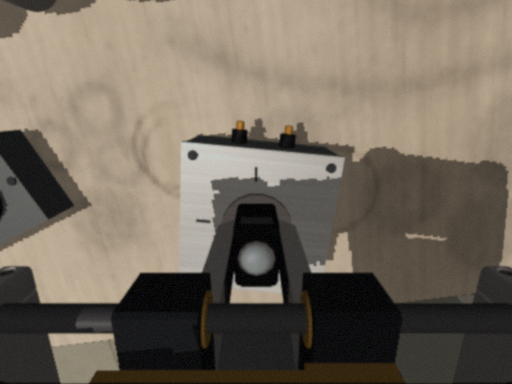

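The head is still square between the fingers and turned onto the tester's second mark, with the collar down on the plate. I add a little more turn for margin against the play.

Emit:
{"api": "move_arm", "payload": {
  "increments": [
    [0,0,0,0,0,0,0.05],
    [0,0,0,0,0,0,0.04],
    [0,0,0,0,0,0,0],
    [0,0,0,0,0,0,0],
    [0,0,0,0,0,0,0],
    [0,0,0,0,0,0,0]
  ]
}}

```text
time_s: 13.4
ee_pos: [0.4604, -0.0937, 0.0665]
eef_rot: [-3.14, 0.001, -0.242]
force: [-5.8, 10.2, 16.4]
grip_width: 0.0256
grip_force: 40.0
```

Run:
```python
from h import *
o=ctrl.get_obs(); print(o["ee_pos"].round(4),np.round(o["eef_rot"],4),o["force"].round(1),o["moment"].round(2),o["grip_force"],o["joint_vel"].round(3))
```

```text
[ 0.4604 -0.0937  0.0665] [-3.1399e+00  8.0000e-04 -2.4220e-01] [-5.8 10.2 16.4] [2.17 1.42 0.08] 40.0056391954422 [ 0.     0.001  0.    -0.003  0.001 -0.001]
```

```bash
python3 -c "
from station import ctrl
print(ctrl.hand_in())"
```

```text
the job is handed in; nothing more can be done
None
```

The lamp cartridge is plugged into the tester, pushed in until the collar met the plate and twisted about 1.57 rad clockwise, still gripped at 40 N; I handed it in at about 13.4 s, and hand-in returned no verdict.

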